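Line up the bathroom shelf

ROBOT

A 6-joint arm with a two-finger parallel gripper is mounted at the origin on the work surface. World frame = base frame: x ahead of the robot, y to its left, z up, the work surface at z = 0. Lengths are in m, angles in rad, forces in N, time in s.
With the tool pointing down it reaches from about 0.35 to 0.775 m from the base axis. Payload 5.5 kg.
Tool frame: the origin (TCP) lies between the finger pads; the fingertips stand 19 mm ahead of it and the grasp point (between the pads) is the TCP; z points along the fingers, y is the line along which they close (so a half turn about z gives the same grasp; the last joint's range is limited). The gripper opens to 85 mm and grips with 20 to 120 N. Pads are 22 mm wide; open, the fingers measure 114 mm over their backs; the gripper's body (76 mm by 85 mm) begins 54 mm behind the grasp point. The pads swing forward as they close: fully open they stand 13 mm farther back than shut.
Start: joints at [-1.428, 0.313, 0.046, 1.304, 0, 1.431], TCP at [0.16, -0.552, 0.25] pointing down, gripper open.
Joint ranges: [-2.76, 2.76], [-0.86, 1.69], [-1.03, 1.26], [-2.2, 2.34], [-1.47, 1.5], [-3.14, 3.14]. Speed limits (rad/s): [2.57, 2.57, 3.14, 3.14, 3.14, 3.14].

INTERFACE

Orientations are given as a unit quaternion [w, x, y, z].
In Python, from workcell import env gives the robot as it stands.
- The arm moves only by the shell command python3 -m pendant 'ROWS' [FORCE]. ROWS is JSON, a list of rows, each an object with "travel": the shift along the tool's x, y, z scaled (see below), a list of three; "rot": the turn, a rotation vector about the tool's x, y, z scaled (see below), a list of three; "fingers": the opening, from -1 (shut) to 1 (fully open). In form: [{"travel": [dx, dy, dz], "rot": [wx, wy, wz], "fingers": fingers}, ...]. A call has 1 to 10 rows; each row is the pose to reach, as a shift and turn from the pose commanded when the call began, along the tool's axes at that moment; what a row does not reach only later rows make up. The controller multiplies each number of a shift by 0.12 m and each number of a turn by 60 degrees. A row lasts 1/10 s, in which the tool goes at most 50 mm and 8.59 degrees, less where a joint would pass 70% of its speed; a pose out of reach is approached as far as the arm can. A call with a number of a shift or a turn outside -1 to 1 is refused whole. A call with a gripper value outside its range is refused whole. The fingers move at their own pace and stop on an object; FORCE is the grip in N (left out, the last holds). Time passes only in rows, so rows that repeat a pose let the fingers close. It gives the time, the measured TCP pose, the force, the opening and the grip force at its end, in the units of the state.
- env.get_state(): the state, without advancing time (a new reading comes with each control period).
- env.read_camera(name): name is "side" or "top"; returns (picture, depth): 384x512x3 uint8, blue, green, red; 384x512 float32, m along the optical axis (not along the pixel's ray), 0 where there is no reading.
- env.camera_model(name): a dict with "fovy" (degrees; the focal length in pixels is half the picture's height over the tangent of half this angle, whatever the lens; pixels are square), "cx", "cy" (the principal point, pixels), "rvec" (rotation vector, rad) and "tvec" (3), from world to camera coordinates, as OpenCV has them. Camera axes: x right, y down, z forward; pixel columns grow to the right and rows downward; lengths in m; the calibration is good to about 2 mm. A picture is of the moment at which its call begins. camera_model takes no time and is no camera call.
- env.hand_in(): hands the job in; it is judged then, once.
Trained networks look in the newest picture that a camera, given by its name, has taken for a name from the list of things; names that differ only in an ending like _2 or _b are one class to them, and where a whole thing is asked for, a point or a joint stands for the part that bears it (a point fixed in the world has none). Each returns a list of dicts, best first, with "conf" (0 to 1); they miss things now and then, are a little off and sometimes report something else, mostly with a low value. They report only what shows in the picture. A call takes as long as a camera call. They do not tell look-alikes from the thing itself.
- env.outline_of(camera, target): "mask" (384x512 bool, what is visible of it) and "xy" ([column, row] in pixels, amid what is visible of it).
The state is a dict: "clock": time; "joint_pos": joint angles; "qvel": joint speeds; "tau": joint torques, N m; "tcp_pos": TCP position; "orientation": TCP orientation; "wrist_force": force on the tool from outside, world axes, zero at the start; "ft_torque": the same for the moment, N m; "finger_gap": finger opening in m; "grip_force": force on a finger pad.
Only numpy, scipy, OpenCV 4.12 (cv2) and the standard library are available. Lean on these libraries where they do the work, as an engineer would, in place of code of your own. Each camera call takes 0.05 s, during which the arm holds its last target. There are 200 camera calls.

TASK

Lift the loose lid off the chrome swab canister and lay it, knob up, in the middle of the ceramic ring dish, and stand the open canister, the orange hair tie tub and the white cotton pad box upright in a neat straight row along the middle of the white shelf: canister next to the switch box, tub next to it, pad box last with its long side along the shelf, with gaps of no more than two centimetres from the switch box onwards. Do not flip the mirror-light switch, and leave the dish and everything else where it stands.

Things in the scene. Friction and masses are not known exactly. Their poses are not given: they have to be found in the camera images.
- shelf: Low white plastic shelf standing on the worktop, fixed: 120 mm deep (its x), 440 mm long (its y), flat top 35 mm above its origin. Origin: centre of its underside. x points to its back edge (away from the robot), y along its length; it is turned a little. Both its long edges are open, no walls.
- switch: Fixed grey switch box, 60 mm deep (x) by 50 mm along the shelf (y), 30 mm tall, standing at one end of the shelf (either end), 175 mm from the shelf's middle; origin: centre of its underside, on the shelf top.
- toggle_tip (a point): Tip of the steel toggle lever of the mirror light, about 30 mm above the top of the switch box; the lever is 9 mm thick and leans to front or back.
- soap: Fixed white ceramic soap dispenser, 54 mm across, 135 mm tall, at the other end of the shelf, 175 mm from the shelf's middle; origin: centre of its underside.
- canister: Chrome cylindrical swab canister standing on the worktop, 60 mm across, 110 mm tall without its lid, open at the top, cotton swabs inside reaching to 94 mm; origin: centre of its underside, z up.
- lid: Loose chrome lid of the canister, lying on it: disc 64 mm across and 5 mm thick (6 to 11 mm above the origin), a plug 48 mm across below it that goes 6 mm into the canister, and on top an upright cylindrical knob 18 mm across reaching from 11 to 39 mm above the origin. Origin: centre of the plug's underside, z up through the knob.
- tub: Orange plastic hair tie tub, round, straight-sided, open at the top, 64 mm across, 62 mm tall, wall 3 mm; origin: centre of its underside, z up.
- padbox: Closed white plastic cotton pad box, rectangular: 56 mm along its x, 96 mm along its y, 80 mm tall; origin: centre of its underside, z up.
- dish: Shallow white ceramic ring dish on the worktop, loose, 100 mm across the rim, 14 mm tall, flat floor about 68 mm across lying 5 mm above the origin; origin: centre of its underside.
- tumbler: Bystander: glass tumbler 66 mm across, 95 mm tall, with a toothbrush standing in it up to 145 mm and leaning up to 35 mm to its x side; origin: centre of its underside.
- cream: Bystander: amber glass cream jar with white cap, 68 mm across, 55 mm tall; origin: centre of its underside.
- tweezers: Bystander: steel tweezers 100 mm long, lying flat on the worktop beyond the +y end of the shelf; origin: centre of the underside, x along the length.
Mind the look-alikes: they are no part of the job. Of the things that look like the tub, take the one that is farthest to the robot's right at the start.

How it is judged:
By the outcome, as a careful person would: the job done as asked, in the order asked, and still so for the second after the job is handed in, with the robot touching nothing.
It also fails if it takes over 72 s, if anything falls off the work surface, if the arm or the gripper's body presses on something with over 40 N, if the wrist force passes 120 N, or if a joint passes its speed limit or range.

## Working session

There is one attempt and no reset: what is moved stays moved. The work goes in short steps, Python scripts to look and compute and a shell command to move; the robot and the scene stay as the last step left them, time stands still between calls to the robot, and variables do not carry over. Pictures are saved under pics/ and viewed, at most 10 in all, crops included, and the job is handed in when it is done.

```bash
ls; mkdir -p pics
cat > h.py <<'E'
import numpy as np, cv2
from workcell import env
from scipy.spatial.transform import Rotation as R
def cam(n):
    m=env.camera_model(n); f=192/np.tan(np.radians(m["fovy"])/2)
    return f,m["cx"],m["cy"],R.from_rotvec(np.ravel(m["rvec"])).as_matrix(),np.ravel(m["tvec"])
def cloud(n,d):
    f,cx,cy,Rm,t=cam(n); v,u=np.mgrid[0:384,0:512]
    P=np.stack([(u-cx)/f*d,(v-cy)/f*d,d],-1)
    W=(P-t)@Rm; W[d<=0]=np.nan
    return W
E
python3 - <<'E'
from h import *
s=env.get_state(); print(s)
for n in("top","side"):
    p,d=env.read_camera(n); cv2.imwrite(f"pics/{n}0.png",p); np.save(f"{n}0.npy",d)
    m=env.camera_model(n); print(m, (d>0).mean())
    W=cloud(n,d)
    for t in["shelf","switch","toggle_tip","soap","canister","lid","tub","padbox","dish","tumbler","cream"]:
        for o in env.outline_of(n,t):
            w=W[o["mask"]]; w=w[~np.isnan(w[:,0])]
            if len(w): print(n,t,round(o["conf"],2),np.round(o["xy"]),o["mask"].sum(),"med",np.round(np.median(w,0),3),"lo",np.round(np.percentile(w,3,0),3),"hi",np.round(np.percentile(w,97,0),3))
E
```

```text
pics
{'clock': 0.0, 'joint_pos': array([-1.42762243e+00,  3.14032973e-01,  4.49996870e-02,  1.30361594e+00,
        8.05236921e-06,  1.43120375e+00]), 'qvel': array([ 0.00086844, -0.00168526, -0.00045141,  0.00072292, -0.00014146,
        0.00027943]), 'tau': array([-3.99302189e-05, -4.80628538e+01,  2.98532259e+01,  1.93014886e-02,
       -7.57444786e-05,  1.82917506e-05]), 'tcp_pos': array([ 0.16036159, -0.55169353,  0.24939879]), 'orientation': array([-9.26454213e-04,  9.90021603e-01,  1.40912619e-01,  2.36722729e-06]), 'wrist_force': array([-0.20108621,  0.27716453,  0.31446356]), 'ft_torque': array([ 0.03061529,  0.02729257, -0.01773699]), 'grip_force': 0.0, 'finger_gap': 0.0850092455579398}
{'fovy': 42.65164399311564, 'cx': 260.277738805093, 'cy': 187.2631193173769, 'rvec': array([ 2.17194445, -2.18365358,  0.09125673]), 'tvec': array([-0.01136157,  0.48724278,  1.31734236])} 0.99591064453125
top shelf 0.59 [242. 126.] 6147 med [0.651 0.032 0.036] lo [ 0.594 -0.177  0.03 ] hi [0.714 0.238 0.041]
top switch 0.66 [181. 127.] 477 med [0.641 0.201 0.066] lo [0.615 0.18  0.041] hi [
[... 2699 characters left out ...]
 0.048] lo [ 0.411 -0.271 -0.   ] hi [ 0.464 -0.082  0.094]
side tub 0.49 [287. 159.] 261 med [ 0.45  -0.348  0.041] lo [ 0.423 -0.392  0.011] hi [ 0.48  -0.334  0.056]
side padbox 0.61 [244. 256.] 1409 med [0.473 0.245 0.064] lo [0.441 0.18  0.005] hi [0.513 0.271 0.081]
side dish 0.7 [235. 308.] 1120 med [0.469 0.36  0.006] lo [0.426 0.321 0.003] hi [0.51  0.401 0.014]
side tumbler 0.77 [282. 188.] 550 med [ 0.432 -0.047  0.077] lo [ 0.41  -0.094  0.006] hi [ 0.467 -0.031  0.133]
side cream 0.49 [287. 157.] 262 med [ 0.449 -0.347  0.039] lo [ 0.422 -0.384  0.01 ] hi [ 0.48  -0.334  0.056]
side cream 0.29 [238. 307.] 1185 med [0.469 0.36  0.006] lo [0.425 0.321 0.003] hi [0.51  0.405 0.014]
```

Run:
```python
from h import *
p=cv2.imread("pics/top0.png"); cv2.imwrite("pics/a.png",cv2.resize(p[90:290,80:440],None,fx=2.2,fy=2.2,interpolation=cv2.INTER_CUBIC))
p=cv2.imread("pics/side0.png"); cv2.imwrite("pics/b.png",cv2.resize(p[100:360,90:450],None,fx=2.2,fy=2.2,interpolation=cv2.INTER_CUBIC))
```

```text
(no output)
```

View pics/a.png

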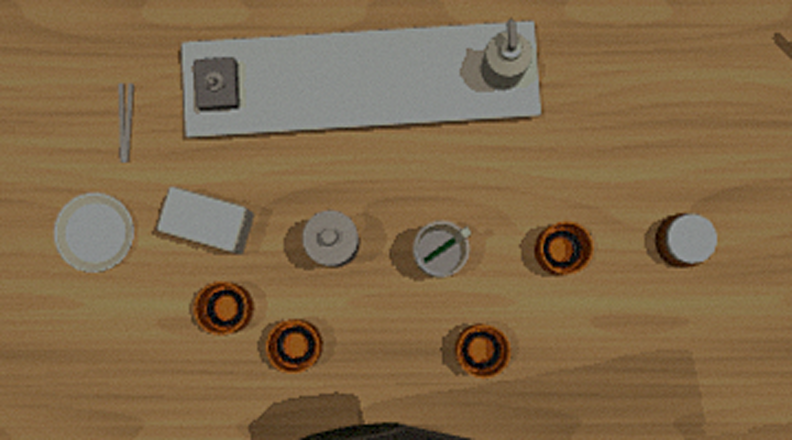

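View pics/b.png

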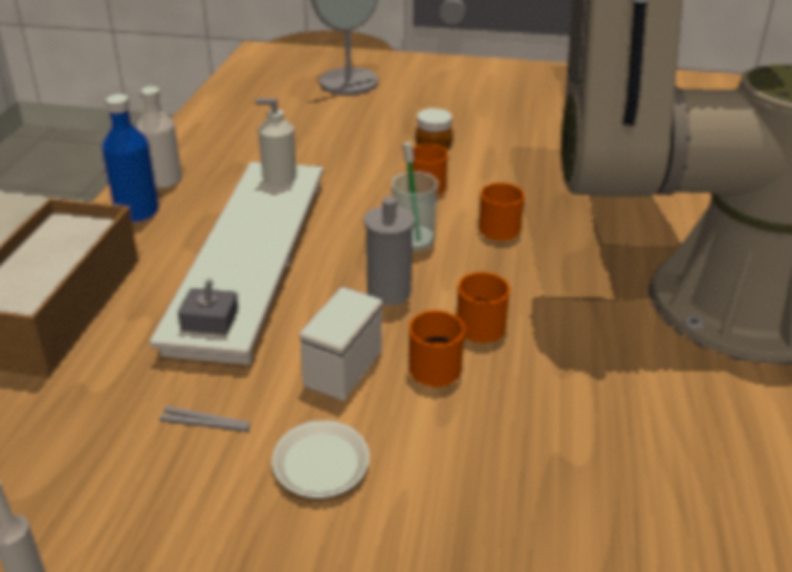

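The top view (crop) shows the switch box at the shelf's left (+y) end and the soap at the right. The dish, pad box, canister, tumbler and target tub (crop 563,248) run left to right, with the cream jar at far right. The side view agrees: the lid is on the canister and the other three tubs are look-alikes. Next I'll measure poses precisely.

```bash
cat > meas.py <<'E'
from h import *
def circ(P,r):
    from scipy.optimize import least_squares
    P=P[:,:2]; c0=(P.max(0)+P.min(0))/2
    f=least_squares(lambda c:np.hypot(*(P-c[:2]).T)-c[2],[*c0,r],loss="soft_l1",f_scale=.002); return f.x
def near(W,c,r,z0,z1):
    m=(np.hypot(W[...,0]-c[0],W[...,1]-c[1])<r)&(W[...,2]>z0)&(W[...,2]<z1); return W[m]
def mid(P): 
    c,s,a=cv2.minAreaRect((P[:,:2]*1000).astype(np.float32)); return np.round(c,1),np.round(s,1),round(a,1)
def ecirc(P): 
    (c,r)=cv2.minEnclosingCircle((P[:,:2]*1000).astype(np.float32)); return np.round(c,1),round(r,1)
E
python3 - <<'E'
from meas import *
for n in("top","side"):
    W=cloud(n,np.load(n+"0.npy"))
    m=(W[...,0]>.56)&(W[...,0]<.74)&(W[...,1]>-.22)&(W[...,1]<.28)
    S=W[m&(W[...,2]>.028)&(W[...,2]<.042)]
    print(n,"shelf",mid(S),np.median(S[:,2]))
    P=near(W,(.641,.205),.06,.058,.072); print(" switch",mid(P),P[:,2].mean())
    P=near(W,(.641,.205),.06,.08,.12); print(" toggle",P.mean(0),P[P[:,2].argmax()],len(P))
    P=near(W,(.66,-.14),.06,.06,.145); print(" soap",circ(P,.027))
    P=near(W,(.477,.213),.09,.074,.09); print(" padtop",mid(P),np.median(P[:,2]))
    P=near(W,(.452,.062),.05,.108,.122); print(" lid disc",ecirc(P),P.mean(0),np.median(P[:,2]))
    P=near(W,(.452,.062),.03,.135,.155); print(" knob",P.mean(0),len(P),np.median(P[:,2]))
    P=near(W,(.452,.062),.05,.02,.10); print(" can wall",circ(P,.03))
    for c in[(.444,-.22)]:
        P=near(W,c,.05,.056,.07); print(" tub rim",ecirc(P),circ(P,.0305),P[:,2].mean())
        P=near(W,c,.025,-.01,.04); print(" tub in",P.mean(0))
    P=near(W,(.469,.362),.07,.009,.02); print(" dish rim",ecirc(P),circ(P,.047))
E
```

```text
top shelf (array([655.1,  30.3]), array([121.7, 440.1]), 3.2) 0.035676041427140544
 switch (array([644.8, 204.8]), array([60.8, 50.4]), 4.8) 0.06576714846095191
 toggle [0.63935849 0.20355632 0.09462775] [0.63982252 0.20498951 0.10389158] 12
 soap [ 0.66280994 -0.14331765  0.02202819]
 padtop (array([478.5, 217.5]), array([96.2, 55.8]), 73.8) 0.08043850993200734
 lid disc (array([453.,  63.]), 31.8) [0.45261661 0.06286426 0.11551427] 0.11557317847477881
 knob [0.45248818 0.06320718 0.14337643] 41 0.14253040188293092
 can wall [0.45292378 0.06306125 0.02962565]
 tub rim (array([ 443.2, -216.7]), 32.0) [ 0.44275712 -0.21614004  0.03021002] 0.06174147264041162
 tub in [ 0.44368045 -0.21945799  0.0168289 ]
 dish rim (array([460.1, 357.6]), 58.6) [0.46781988 0.36248209 0.04397529]
side shelf (array([653.9,  32.2]), array([121.1, 442.6]), 3.2) 0.03470293845949837
 switch (array([644.1, 207.5]), array([60.1, 51.7]), 4.5) 0.06445071373877728
 toggle [0.63895573 0.20897004 0.08994269] [0.63555169 0.20704118 0.09778532] 20
 soap [ 0.66402924 -0.14237169  0.0247509 ]
 padtop (array([477.3, 219.9]), array([97.3, 56.2]), 73.3) 0.07957606052896629
 lid disc (array([452. ,  64.1]), 33.2) [0.45063014 0.07132559 0.11451871] 0.11455795295828065
 knob [0.45123211 0.06737166 0.14077354] 31 0.1418068407689679
 can wall [0.45215173 0.06428903 0.02950765]
 tub rim (array([ 442.8, -214.8]), 35.7) [ 0.44220694 -0.21341292  0.03078421] 0.0596265802037576
 tub in [ 0.44603481 -0.24194179  0.03510595]
 dish rim (array([467.4, 363.2]), 50.7) [0.4668319  0.36469031 0.04582872]
```

```bash
cat > plan.py <<'E'
import sys; from h import *
# plan.py x y z(mm) yaw(deg of tool x): remaining shift in present tool axes, scaled units
x,y,z,yaw=map(float,sys.argv[1:5]); s=env.get_state()
q=s["orientation"]; r=R.from_quat([*q[1:],q[0]])
t=R.from_euler("z",yaw,degrees=True)*R.from_euler("x",180,degrees=True)
print("travel",np.round(r.inv().apply(np.array([x,y,z])/1000-s["tcp_pos"])/.12,3),"rot",np.round(np.degrees((r.inv()*t).as_rotvec())/60,3),
 "tcp",np.round(s["tcp_pos"]*1000,1),"gap",round(s["finger_gap"]*1000,1),"grip",round(s["grip_force"],1),"F",np.round(s["wrist_force"],1),"t",round(s["clock"],2))
E
P="python3 -m pendant"
$P '[{"travel":[0.735,-0.74,0],"rot":[0,0,-1],"fingers":0.2},{"travel":[0.735,-0.74,0],"rot":[0,0,-1],"fingers":0.2},{"travel":[0.735,-0.74,0],"rot":[0,0,-1],"fingers":0.2},{"travel":[0.735,-0.74,0],"rot":[0,0,-1],"fingers":0.2},{"travel":[0.735,-0.74,0],"rot":[0,0,-1],"fingers":0.2},{"travel":[0.735,-0.74,0],"rot":[0,0,-1],"fingers":0.2},{"travel":[0.735,-0.74,0],"rot":[0,0,-1],"fingers":0.2}]'
$P '[{"travel":[0.93,0.287,0],"rot":[0,0,-0.283],"fingers":0.2},{"travel":[0.93,0.287,0],"rot":[0,0,-0.283],"fingers":0.2},{"travel":[0.93,0.287,0],"rot":[0,0,-0.283],"fingers":0.2},{"travel":[0.93,0.287,0],"rot":[0,0,-0.283],"fingers":0.2}]'
python3 plan.py 452.5 63.5 200 93.2
```

```text
clock: 1.9
tcp_pos: [0.2205, -0.4422, 0.2505]
orientation: [0.0, 0.785, 0.62, -0.0]
wrist_force: [0.2, 0.3, -0.2]
finger_gap: 0.0514
grip_force: 0.0
clock: 2.3
tcp_pos: [0.2812, -0.3401, 0.2506]
orientation: [0.0, 0.686, 0.728, 0.0]
wrist_force: [0.0, 0.2, -0.3]
finger_gap: 0.0513
grip_force: 0.0
travel [3.273 1.623 0.422] rot [0.    0.    0.003] tcp [ 281.2 -340.1  250.6] gap 51.3 grip 0.0 F [ 0.   0.2 -0.3] t 2.3
```

```bash
P="python3 -m pendant"
$P '[{"travel":[0.818,0.406,0],"rot":[0,0,0],"fingers":0.2},{"travel":[0.818,0.406,0],"rot":[0,0,0],"fingers":0.2},{"travel":[0.818,0.406,0],"rot":[0,0,0],"fingers":0.2}]' >/dev/null
$P '[{"travel":[0.818,0.406,0],"rot":[0,0,0],"fingers":0.2},{"travel":[0.818,0.406,0],"rot":[0,0,0],"fingers":0.2},{"travel":[0.818,0.406,0],"rot":[0,0,0],"fingers":0.2}]' >/dev/null
$P '[{"travel":[0.818,0.406,0],"rot":[0,0,0],"fingers":0.2},{"travel":[0.818,0.406,0],"rot":[0,0,0],"fingers":0.2},{"travel":[0.818,0.406,0],"rot":[0,0,0],"fingers":0.2}]' >/dev/null
$P '[{"travel":[0.818,0.406,0.4],"rot":[0,0,0.003],"fingers":0.2},{"travel":[0.818,0.406,0.4],"rot":[0,0,0.003],"fingers":0.2},{"travel":[0.818,0.406,0.4],"rot":[0,0,0.003],"fingers":0.2},{"travel":[0.818,0.406,0.4],"rot":[0,0,0.003],"fingers":0.2},{"travel":[0.818,0.406,0.4],"rot":[0,0,0.003],"fingers":0.2}]' >/dev/null
python3 plan.py 452.5 63.5 139 93.2
```

```text
travel [ 0.035 -0.006  0.526] rot [-0.001  0.001 -0.004] tcp [453.5  59.5 202.1] gap 51.2 grip 0.0 F [ 1.4 -0.2  0.2] t 3.7
```

```bash
P="python3 -m pendant"
$P '[{"travel":[0.035,-0.006,0.2],"rot":[0,0,0],"fingers":0.2},{"travel":[0.035,-0.006,0.4],"rot":[0,0,0],"fingers":0.2},{"travel":[0.035,-0.006,0.53],"rot":[0,0,0],"fingers":0.2},{"travel":[0.035,-0.006,0.53],"rot":[0,0,0],"fingers":0.2},{"travel":[0.035,-0.006,0.53],"rot":[0,0,0],"fingers":-1},{"travel":[0.035,-0.006,0.53],"rot":[0,0,0],"fingers":-1},{"travel":[0.035,-0.006,0.53],"rot":[0,0,0],"fingers":-1},{"travel":[0.035,-0.006,0.53],"rot":[0,0,0],"fingers":-1},{"travel":[0.035,-0.006,0.53],"rot":[0,0,0],"fingers":-1},{"travel":[0.035,-0.006,0.53],"rot":[0,0,0],"fingers":-1}]' 40
python3 plan.py 467.4 363.5 138 93.2
```

```text
clock: 4.7
tcp_pos: [0.4531, 0.0645, 0.1401]
orientation: [0.001, 0.688, 0.725, 0.0]
wrist_force: [-2.0, -1.0, 7.4]
finger_gap: 0.0164
grip_force: 39.1
travel [2.482 0.249 0.016] rot [ 0.002  0.001 -0.003] tcp [453.1  64.5 140.1] gap 16.4 grip 39.1 F [-2.  -1.   7.4] t 4.7
```

```bash
P="python3 -m pendant"
$P '[{"travel":[0,0,-0.1],"rot":[0,0,0],"fingers":-1},{"travel":[0,0,-0.3],"rot":[0,0,0],"fingers":-1},{"travel":[0,0,-0.5],"rot":[0,0,0],"fingers":-1},{"travel":[0,0,-0.5],"rot":[0,0,0],"fingers":-1},{"travel":[0,0,-0.5],"rot":[0,0,0],"fingers":-1}]'
python3 - <<'E'
from meas import *
p,d=env.read_camera("side"); W=cloud("side",d)
cv2.imwrite("pics/c.png",cv2.resize(p[150:250,220:320],None,fx=4,fy=4))
P=near(W,(.4525,.0635),.045,.155,.20);print(P.min(0),P.max(0))
for z in(.15,.155,.16,.165,.17,.175,.18,.185,.19,.195):
    P=near(W,(.4525,.0635),.06,z,z+.005);print(z,len(P),P.min(0)[:2] if len(P) else '',P.max(0)[:2] if len(P) else '')
E
python3 plan.py 467.4 363.5 198 93.2
```

```text
clock: 5.2
tcp_pos: [0.4528, 0.0649, 0.1992]
orientation: [0.001, 0.688, 0.725, 0.001]
wrist_force: [-0.2, -1.0, -0.5]
finger_gap: 0.0163
grip_force: 39.2
[0.42119171 0.04249662 0.16251294] [0.48319561 0.09913035 0.19964777]
0.15 0  
0.155 0  
0.16 4 [0.43791559 0.08193032] [0.46089599 0.08863702]
0.165 8 [0.42119171 0.07003736] [0.47143216 0.09726845]
0.17 156 [0.42132124 0.04249662] [0.48319561 0.09913035]
0.175 27 [0.42310924 0.05264352] [0.47844924 0.09742063]
0.18 14 [0.43718514 0.06686501] [0.46571326 0.07752533]
0.185 28 [0.43190369 0.06798324] [0.47164682 0.08017367]
0.19 24 [0.43078982 0.06088649] [0.47218769 0.07761735]
0.195 27 [0.43052793 0.06510121] [0.47222469 0.07877161]
travel [2.478 0.258 0.003] rot [ 0.     0.    -0.003] tcp [452.1  64.9 198.4] gap 16.5 grip 39.2 F [-0.8  0.4 -1.3] t 5.25
```

View pics/c.png

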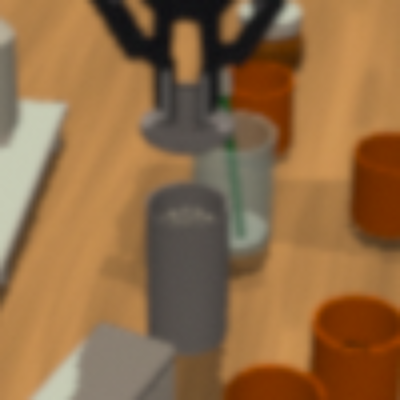

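The view shows the lid held level by its knob, above the open canister, with the swabs visible inside. Next, carry it to the dish.

```bash
P="python3 -m pendant"
$P '[{"travel":[0.826,0.086,0],"rot":[0,0,0],"fingers":-1},{"travel":[0.826,0.086,0],"rot":[0,0,0],"fingers":-1},{"travel":[0.826,0.086,0],"rot":[0,0,0],"fingers":-1}]' >/dev/null
$P '[{"travel":[0.826,0.086,0],"rot":[0,0,0],"fingers":-1},{"travel":[0.826,0.086,0],"rot":[0,0,0],"fingers":-1},{"travel":[0.826,0.086,0],"rot":[0,0,0],"fingers":-1}]' >/dev/null
$P '[{"travel":[0.826,0.086,0],"rot":[0,0,0],"fingers":-1},{"travel":[0.826,0.086,0],"rot":[0,0,0],"fingers":-1},{"travel":[0.826,0.086,0],"rot":[0,0,0],"fingers":-1},{"travel":[0.826,0.086,0.3],"rot":[0,0,0],"fingers":-1},{"travel":[0.826,0.086,0.6],"rot":[0,0,0],"fingers":-1},{"travel":[0.826,0.086,0.9],"rot":[0,0,0],"fingers":-1},{"travel":[0.826,0.086,0.9],"rot":[0,0,0],"fingers":-1}]' >/dev/null
python3 plan.py 467.4 363.5 41 93.2
```

```text
travel [0.03  0.039 0.363] rot [-0.01   0.006 -0.004] tcp [463.4 359.9  84.6] gap 16.4 grip 39.3 F [-0.6 -0.9 -0.6] t 6.55
```

```bash
P="python3 -m pendant"
$P '[{"travel":[0.03,0.039,0.1],"rot":[0,0,0],"fingers":-1},{"travel":[0.03,0.039,0.2],"rot":[0,0,0],"fingers":-1},{"travel":[0.03,0.039,0.22],"rot":[0,0,0],"fingers":-1},{"travel":[0.03,0.039,0.22],"rot":[0,0,0],"fingers":-1},{"travel":[0.03,0.039,0.22],"rot":[0,0,0],"fingers":-1}]' >/dev/null
python3 plan.py 467.4 363.5 41 93.2
```

```text
travel [-0.031 -0.045  0.201] rot [ 0.001 -0.    -0.003] tcp [472.6 367.5  65.1] gap 16.3 grip 39.3 F [ 1.   0.1 -0.8] t 7.05
```

```bash
P="python3 -m pendant"
$P '[{"travel":[-0.031,-0.045,0.05],"rot":[0,0,0],"fingers":-1},{"travel":[-0.031,-0.045,0.1],"rot":[0,0,0],"fingers":-1},{"travel":[-0.031,-0.045,0.16],"rot":[0,0,0],"fingers":-1},{"travel":[-0.031,-0.045,0.19],"rot":[0,0,0],"fingers":-1},{"travel":[-0.031,-0.045,0.2],"rot":[0,0,0],"fingers":-1},{"travel":[-0.031,-0.045,0.2],"rot":[0,0,0],"fingers":-1},{"travel":[-0.031,-0.045,0.2],"rot":[0,0,0],"fingers":-1}]' >/dev/null
python3 plan.py 467.4 363.5 40 93.2
python3 - <<'E'
from meas import *
p,d=env.read_camera("side"); W=cloud("side",d)
cv2.imwrite("pics/d.png",cv2.resize(p[230:350,170:300],None,fx=4,fy=4))
P=near(W,(.4674,.3635),.037,.015,.03);print(np.median(P[:,2]),P.min(0),P.max(0))
P=near(W,(.467,.3635),.07,.009,.016);print(circ(P,.047),mid(P))
E
```

```text
travel [0.004 0.01  0.009] rot [-0.001  0.001 -0.003] tcp [466.2 363.   41.1] gap 16.6 grip 40.2 F [-4.3 -3.5  9.3] t 7.75
0.01637731272577998 [0.4346711  0.34215751 0.01501221] [0.49660229 0.39660201 0.02995685]
[0.46915566 0.35563996 0.03988476] (array([467.9, 365.4]), array([94.3, 97. ]), 79.5)
```

View pics/d.png

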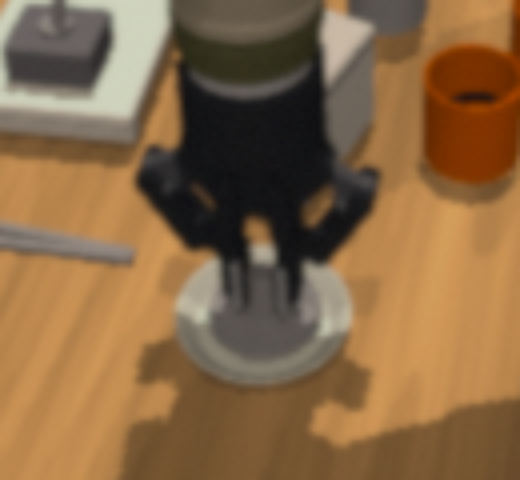

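The lid sits in the middle of the dish with about 9 N of contact. Release it and go to the canister.

```bash
P="python3 -m pendant"
$P '[{"travel":[0,0,0],"rot":[0,0,0],"fingers":0},{"travel":[0,0,0],"rot":[0,0,0],"fingers":0},{"travel":[0,0,0],"rot":[0,0,0],"fingers":0},{"travel":[0,0,-0.1],"rot":[0,0,0],"fingers":0},{"travel":[0,0,-0.3],"rot":[0,0,0],"fingers":0},{"travel":[0,0,-0.6],"rot":[0,0,0],"fingers":0.5},{"travel":[0,0,-1],"rot":[0,0,0],"fingers":1},{"travel":[0,0,-1],"rot":[0,0,0],"fingers":1}]'
$P '[{"travel":[-0.83,-0.088,0],"rot":[0,0,0],"fingers":1},{"travel":[-0.83,-0.088,0],"rot":[0,0,0],"fingers":1},{"travel":[-0.83,-0.088,0],"rot":[0,0,0],"fingers":1}]' >/dev/null
$P '[{"travel":[-0.83,-0.088,0],"rot":[0,0,0],"fingers":1},{"travel":[-0.83,-0.088,0],"rot":[0,0,0],"fingers":1},{"travel":[-0.83,-0.088,0],"rot":[0,0,0],"fingers":1}]' >/dev/null
$P '[{"travel":[-0.83,-0.088,0],"rot":[0,0,0],"fingers":1},{"travel":[-0.83,-0.088,0],"rot":[0,0,0],"fingers":1},{"travel":[-0.83,-0.088,0],"rot":[0,0,0],"fingers":1},{"travel":[-0.83,-0.088,0],"rot":[0,0,0],"fingers":1},{"travel":[-0.83,-0.088,0],"rot":[0,0,0],"fingers":1}]' >/dev/null
python3 - <<'E'
from meas import *
p,d=env.read_camera("side"); W=cloud("side",d)
P=near(W,(.467,.3635),.05,.0175,.03);print("lid disc",ecirc(P))
P=near(W,(.467,.3635),.03,.035,.06);print("knob",P.mean(0),P.max(0))
P=near(W,(.467,.3635),.07,.009,.0145);print("dish",ecirc(P))
P=near(W,(.4525,.0635),.05,.02,.10); print("can",circ(P,.03))
E
python3 plan.py 452.5 63.8 82 93.2
```

```text
clock: 8.6
tcp_pos: [0.4705, 0.3654, 0.1682]
orientation: [0.002, 0.688, 0.725, 0.006]
wrist_force: [1.4, 0.0, 0.1]
finger_gap: 0.0833
grip_force: 0.0
lid disc (array([465.3, 364.1]), 30.2)
knob [0.46588993 0.36543002 0.04195005] [0.47429592 0.37201993 0.04599481]
dish (array([466.7, 363. ]), 50.2)
can [0.45177145 0.06593206 0.02813609]
travel [-0.006  0.011  0.654] rot [ 0.    -0.    -0.002] tcp [451.1  64.4 160.5] gap 85.6 grip 0.0 F [0.  0.6 0.5] t 9.75
```

```bash
P="python3 -m pendant"
$P '[{"travel":[-0.003,0.011,0.3],"rot":[0,0,0],"fingers":1},{"travel":[-0.003,0.011,0.55],"rot":[0,0,0],"fingers":1},{"travel":[-0.003,0.011,0.654],"rot":[0,0,0],"fingers":1},{"travel":[-0.003,0.011,0.654],"rot":[0,0,0],"fingers":1},{"travel":[-0.003,0.011,0.654],"rot":[0,0,0],"fingers":-1},{"travel":[-0.003,0.011,0.654],"rot":[0,0,0],"fingers":-1},{"travel":[-0.003,0.011,0.654],"rot":[0,0,0],"fingers":-1},{"travel":[-0.003,0.011,0.654],"rot":[0,0,0],"fingers":-1},{"travel":[-0.003,0.011,0.654],"rot":[0,0,0],"fingers":-1}]' 50
python3 plan.py 452.5 63.8 172 93.2
$P '[{"travel":[0,0,-0.1],"rot":[0,0,0],"fingers":-1},{"travel":[0,0,-0.3],"rot":[0,0,0],"fingers":-1},{"travel":[0,0,-0.6],"rot":[0,0,0],"fingers":-1},{"travel":[0,0,-0.7],"rot":[0,0,0],"fingers":-1},{"travel":[0,0,-0.7],"rot":[0,0,0],"fingers":-1},{"travel":[0,0,-0.7],"rot":[0,0,0],"fingers":-1}]'
python3 plan.py 648.5 138.0 165 93.2
python3 - <<'E'
from meas import *
p,d=env.read_camera("side"); W=cloud("side",d)
P=near(W,(.4525,.0635),.05,.06,.14); print("can",circ(P,.03),P.min(0),P.max(0))
P=P[P[:,1]>.06]; zs=[(z,*circ(P[(P[:,2]>z)&(P[:,2]<z+.03)],.03)) for z in(.085,.115)] ; print(np.round(zs,4))
E
```

```text
clock: 10.65
tcp_pos: [0.4531, 0.0633, 0.0831]
orientation: [0.001, 0.688, 0.726, 0.001]
wrist_force: [-1.1, 1.2, 6.6]
finger_gap: 0.0599
grip_force: 54.3
travel [ 0.005 -0.003 -0.741] rot [ 0.002 -0.001 -0.003] tcp [453.1  63.3  83.1] gap 59.9 grip 54.3 F [-1.1  1.2  6.6] t 10.65
clock: 11.25
tcp_pos: [0.452, 0.0629, 0.1651]
orientation: [-0.0, 0.688, 0.725, -0.0]
wrist_force: [-0.4, -0.3, -1.6]
finger_gap: 0.0601
grip_force: 54.6
travel [0.539 1.668 0.   ] rot [-0.     0.    -0.003] tcp [452.   62.9 165.1] gap 60.1 grip 54.6 F [-0.4 -0.3 -1.6] t 11.25
can [0.45110273 0.06369035 0.02942658] [0.4209842  0.05963673 0.08293909] [0.47838304 0.09745919 0.13993781]
[[0.085  0.4509 0.0638 0.0294]
 [0.115  0.4513 0.0637 0.0294]]
```

```bash
P="python3 -m pendant"
$P '[{"travel":[0.267,0.834,0],"rot":[0,0,0],"fingers":-1},{"travel":[0.267,0.834,0],"rot":[0,0,0],"fingers":-1},{"travel":[0.267,0.834,0],"rot":[0,0,0],"fingers":-1}]' >/dev/null
$P '[{"travel":[0.267,0.834,0],"rot":[0,0,0],"fingers":-1},{"travel":[0.267,0.834,0],"rot":[0,0,0],"fingers":-1},{"travel":[0.267,0.834,0],"rot":[0,0,0],"fingers":-1},{"travel":[0.267,0.834,0.2],"rot":[0,0,0],"fingers":-1},{"travel":[0.267,0.834,0.25],"rot":[0,0,0],"fingers":-1},{"travel":[0.267,0.834,0.25],"rot":[0,0,0],"fingers":-1},{"travel":[0.267,0.834,0.25],"rot":[0,0,0],"fingers":-1}]' >/dev/null
python3 plan.py 648.5 137.5 118 93.2
python3 - <<'E'
from meas import *
p,d=env.read_camera("side"); W=cloud("side",d)
P=near(W,(.6485,.1375),.045,.07,.10); print("can",circ(P,.03),P.min(0))
E
```

```text
travel [0.003 0.004 0.149] rot [-0.001  0.    -0.003] tcp [648.1 137.1 135.8] gap 59.9 grip 55.4 F [ 0.4 -0.4 -1. ] t 12.3
can [0.64730879 0.13759462 0.02961509] [0.6169048  0.12828288 0.07016151]
```

```bash
P="python3 -m pendant"
$P '[{"travel":[0.003,0.008,0.08],"rot":[0,0,0],"fingers":-1},{"travel":[0.003,0.008,0.12],"rot":[0,0,0],"fingers":-1},{"travel":[0.003,0.008,0.14],"rot":[0,0,0],"fingers":-1},{"travel":[0.003,0.008,0.15],"rot":[0,0,0],"fingers":-1},{"travel":[0.003,0.008,0.15],"rot":[0,0,0],"fingers":-1}]'
python3 plan.py 648.5 137.5 118 93.2
```

```text
clock: 12.85
tcp_pos: [0.6494, 0.1378, 0.1183]
orientation: [-0.0, 0.688, 0.725, -0.0]
wrist_force: [-2.6, 0.2, 2.6]
finger_gap: 0.06
grip_force: 55.7
travel [-0.002 -0.008  0.002] rot [-0.     0.    -0.003] tcp [649.4 137.8 118.3] gap 60.0 grip 55.7 F [-2.6  0.2  2.6] t 12.85
```

```bash
P="python3 -m pendant"
$P '[{"travel":[0,0,0.004],"rot":[0,0,0],"fingers":1},{"travel":[0,0,0.004],"rot":[0,0,0],"fingers":1},{"travel":[0,0,0.004],"rot":[0,0,0],"fingers":1},{"travel":[0,0,0.004],"rot":[0,0,0],"fingers":1},{"travel":[0,0,-0.15],"rot":[0,0,0],"fingers":1},{"travel":[0,0,-0.4],"rot":[0,0,0],"fingers":1},{"travel":[0,0,-0.8],"rot":[0,0,0],"fingers":1},{"travel":[0,0,-1],"rot":[0,0,0],"fingers":1},{"travel":[0,0,-1],"rot":[0,0,0],"fingers":1}]'
$P '[{"travel":[-0.95,-0.625,0],"rot":[0,0,0],"fingers":1},{"travel":[-0.95,-0.625,0],"rot":[0,0,0],"fingers":1},{"travel":[-0.95,-0.625,0],"rot":[0,0,0],"fingers":1}]' >/dev/null
$P '[{"travel":[-0.95,-0.625,0],"rot":[0,0,0],"fingers":1},{"travel":[-0.95,-0.625,0],"rot":[0,0,0],"fingers":1},{"travel":[-0.95,-0.625,0],"rot":[0,0,0],"fingers":1}]' >/dev/null
$P '[{"travel":[-0.95,-0.625,0],"rot":[0,0,0],"fingers":1},{"travel":[-0.95,-0.625,0],"rot":[0,0,0],"fingers":1},{"travel":[-0.95,-0.625,0],"rot":[0,0,0],"fingers":1},{"travel":[-0.95,-0.625,0.6],"rot":[0,0,0],"fingers":1},{"travel":[-0.95,-0.625,0.8],"rot":[0,0,0],"fingers":1},{"travel":[-0.95,-0.625,0.8],"rot":[0,0,0],"fingers":1},{"travel":[-0.95,-0.625,0.8],"rot":[0,0,0],"fingers":1}]' >/dev/null
python3 plan.py 443 -215.7 50 93.2
python3 - <<'E'
from meas import *
for n in("top","side"):
    p,d=env.read_camera(n); W=cloud(n,d)
    P=near(W,(.648,.138),.045,.07,.14); print("can",circ(P,.03),len(P))
    P=near(W,(.648,.138),.045,.138,.152); print("can rim",circ(P,.0295),P.mean(0))
    P=near(W,(.443,-.2157),.045,.01,.055); print("tub",circ(P,.032))
E
```

```text
clock: 13.75
tcp_pos: [0.652, 0.138, 0.2431]
orientation: [0.003, 0.688, 0.725, 0.003]
wrist_force: [0.3, -0.5, 0.7]
finger_gap: 0.0856
grip_force: 0.0
travel [-0.009  0.009  0.761] rot [-0.002 -0.002 -0.003] tcp [ 442.1 -214.9  141.4] gap 85.4 grip 0.0 F [0.5 0.4 0.4] t 15.05
can [0.64741911 0.13611593 0.02652994] 437
can rim [0.64828376 0.13680405 0.02820405] [0.64933171 0.13743161 0.1446718 ]
tub [ 0.4407092  -0.20325     0.01777085]
can [0.64775869 0.13991885 0.02804794] 632
can rim [0.64770235 0.13976618 0.0283186 ] [0.64791364 0.14040812 0.14230002]
tub [ 0.44130244 -0.21467617  0.03038113]
```

```bash
P="python3 -m pendant"
$P '[{"travel":[-0.006,0.006,0.3],"rot":[0,0,0],"fingers":1},{"travel":[-0.006,0.006,0.6],"rot":[0,0,0],"fingers":1},{"travel":[-0.006,0.006,0.728],"rot":[0,0,0],"fingers":1},{"travel":[-0.006,0.006,0.728],"rot":[0,0,0],"fingers":1},{"travel":[-0.006,0.006,0.728],"rot":[0,0,0],"fingers":-1},{"travel":[-0.006,0.006,0.728],"rot":[0,0,0],"fingers":-1},{"travel":[-0.006,0.006,0.728],"rot":[0,0,0],"fingers":-1},{"travel":[-0.006,0.006,0.728],"rot":[0,0,0],"fingers":-1},{"travel":[-0.006,0.006,0.728],"rot":[0,0,0],"fingers":-1}]' 35
python3 plan.py 443 -215.7 54 93.2
$P '[{"travel":[0,0,-0.1],"rot":[0,0,0],"fingers":-1},{"travel":[0,0,-0.3],"rot":[0,0,0],"fingers":-1},{"travel":[0,0,-0.6],"rot":[0,0,0],"fingers":-1},{"travel":[0,0,-0.95],"rot":[0,0,0],"fingers":-1},{"travel":[0,0,-0.95],"rot":[0,0,0],"fingers":-1},{"travel":[0,0,-0.95],"rot":[0,0,0],"fingers":-1}]'
python3 plan.py 652.8 62.2 168 93.2
python3 - <<'E'
from meas import *
for n in("side","top"):
    p,d=env.read_camera(n); W=cloud(n,d)
    P=near(W,(.443,-.2157),.045,.10,.17); print("tub",ecirc(P),P.min(0),P.max(0))
E
```

```text
clock: 16.05
tcp_pos: [0.4455, -0.2173, 0.0572]
orientation: [0.002, 0.688, 0.726, 0.0]
wrist_force: [-0.6, 0.9, 4.8]
finger_gap: 0.063
grip_force: 37.7
travel [ 0.014 -0.02   0.027] rot [ 0.004  0.003 -0.003] tcp [ 445.5 -217.3   57.2] gap 63.0 grip 37.7 F [-0.6  0.9  4.8] t 16.05
clock: 16.65
tcp_pos: [0.4449, -0.217, 0.171]
orientation: [0.003, 0.688, 0.725, 0.0]
wrist_force: [-0.2, 0.2, -1.3]
finger_gap: 0.0632
grip_force: 38.9
travel [2.232 1.852 0.026] rot [ 0.004  0.003 -0.003] tcp [ 444.9 -217.   171. ] gap 63.2 grip 38.9 F [-0.2  0.2 -1.3] t 16.65
tub (array([ 442.7, -208.7]), 42.8) [ 0.39998267 -0.25130614  0.11230211] [ 0.48533501 -0.1789651   0.16980801]
tub (array([ 442.1, -199.4]), 27.0) [ 0.4153382  -0.20974956  0.11163252] [ 0.46887301 -0.18353821  0.16986438]
```

```bash
P="python3 -m pendant"
$P '[{"travel":[0.741,0.617,0],"rot":[0,0,0],"fingers":-1},{"travel":[0.741,0.617,0],"rot":[0,0,0],"fingers":-1},{"travel":[0.741,0.617,0],"rot":[0,0,0],"fingers":-1}]' >/dev/null
$P '[{"travel":[0.741,0.617,0],"rot":[0,0,0],"fingers":-1},{"travel":[0.741,0.617,0],"rot":[0,0,0],"fingers":-1},{"travel":[0.741,0.617,0],"rot":[0,0,0],"fingers":-1}]' >/dev/null
$P '[{"travel":[0.741,0.617,0],"rot":[0,0,0],"fingers":-1},{"travel":[0.741,0.617,0],"rot":[0,0,0],"fingers":-1},{"travel":[0.741,0.617,0],"rot":[0,0,0],"fingers":-1},{"travel":[0.741,0.617,0],"rot":[0,0,0],"fingers":-1},{"travel":[0.741,0.617,0],"rot":[0,0,0],"fingers":-1},{"travel":[0.741,0.617,0],"rot":[0,0,0],"fingers":-1}]' >/dev/null
python3 plan.py 652.8 61.2 92 93.2
python3 - <<'E'
from meas import *
for n in("side","top"):
    p,d=env.read_camera(n); W=cloud(n,d)
    cv2.imwrite(f"pics/e_{n}.png",cv2.resize(p[150:270,140:280] if n=="side" else p[70:180,150:330],None,fx=4,fy=4))
    P=near(W,(.653,.062),.045,.125,.16); print("tub",circ(P,.032),P.min(0),P.max(0))
E
```

```text
travel [0.005 0.021 0.631] rot [-0.002  0.    -0.005] tcp [650.4  60.5 167.8] gap 62.7 grip 39.2 F [ 0.7 -0.  -0.9] t 17.95
tub [0.64924976 0.0633177  0.03059742] [0.61193481 0.02836584 0.12524744] [0.6849892  0.09581633 0.15989195]
tub [ -3.93227582 -20.42359521  20.95957216] [0.64061403 0.03016688 0.13185593] [0.64492128 0.03117415 0.15806848]
```

View pics/e_side.png

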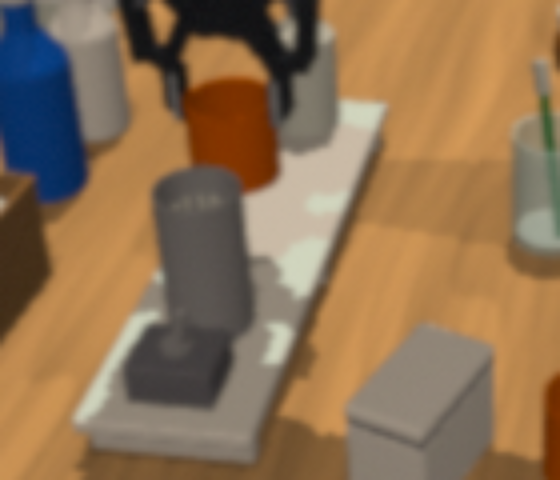

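The view shows the canister standing beside the switch, with the tub held upright over its slot. Next, lower the tub.

```bash
P="python3 -m pendant"
$P '[{"travel":[0.005,0.022,0.15],"rot":[0,0,0],"fingers":-1},{"travel":[0.005,0.022,0.35],"rot":[0,0,0],"fingers":-1},{"travel":[0.005,0.022,0.5],"rot":[0,0,0],"fingers":-1},{"travel":[0.005,0.022,0.55],"rot":[0,0,0],"fingers":-1},{"travel":[0.005,0.022,0.58],"rot":[0,0,0],"fingers":-1},{"travel":[0.005,0.022,0.6],"rot":[0,0,0],"fingers":-1},{"travel":[0.005,0.022,0.61],"rot":[0,0,0],"fingers":-1},{"travel":[0.005,0.022,0.61],"rot":[0,0,0],"fingers":-1}]'
python3 plan.py 652.8 61.2 92 93.2
```

```text
clock: 18.85
tcp_pos: [0.6546, 0.0625, 0.096]
orientation: [0.0, 0.688, 0.725, 0.0]
wrist_force: [0.2, -0.2, -1.1]
finger_gap: 0.0628
grip_force: 39.2
travel [-0.01  -0.015  0.033] rot [ 0.001  0.    -0.003] tcp [654.6  62.5  96. ] gap 62.8 grip 39.2 F [ 0.2 -0.2 -1.1] t 18.85
```

```bash
P="python3 -m pendant"
$P '[{"travel":[-0.01,-0.01,0.01],"rot":[0,0,0],"fingers":-1},{"travel":[-0.01,-0.01,0.02],"rot":[0,0,0],"fingers":-1},{"travel":[-0.01,-0.01,0.03],"rot":[0,0,0],"fingers":-1},{"travel":[-0.01,-0.01,0.037],"rot":[0,0,0],"fingers":-1},{"travel":[-0.01,-0.01,0.037],"rot":[0,0,0],"fingers":-1}]'
python3 plan.py 652.8 61.2 92 93.2
python3 - <<'E'
from meas import *
for n in("side",):
    p,d=env.read_camera(n); W=cloud(n,d)
    P=near(W,(.653,.062),.045,.05,.09); print("tub",circ(P,.032),P.min(0),P.max(0))
    P=near(W,(.648,.138),.045,.07,.14); print("can",circ(P,.03),len(P))
E
```

```text
clock: 19.35
tcp_pos: [0.6531, 0.0614, 0.0923]
orientation: [0.0, 0.688, 0.725, 0.0]
wrist_force: [-2.8, -0.3, 7.6]
finger_gap: 0.0632
grip_force: 39.8
travel [-0.002 -0.002  0.002] rot [ 0.001  0.    -0.003] tcp [653.1  61.4  92.3] gap 63.2 grip 39.8 F [-2.8 -0.3  7.6] t 19.35
tub [0.65057363 0.06398715 0.02969668] [0.60846291 0.030171   0.05001518] [0.65879564 0.09106849 0.08999714]
can [0.64782965 0.13988893 0.02826074] 634
```

```bash
P="python3 -m pendant"
$P '[{"travel":[0,0,0],"rot":[0,0,0],"fingers":1},{"travel":[0,0,0],"rot":[0,0,0],"fingers":1},{"travel":[0,0,0],"rot":[0,0,0],"fingers":1},{"travel":[0,0,0],"rot":[0,0,0],"fingers":1},{"travel":[0,0,-0.15],"rot":[0,0,0],"fingers":1},{"travel":[0,0,-0.4],"rot":[0,0,0],"fingers":1},{"travel":[0,0,-0.8],"rot":[0,0,0],"fingers":1},{"travel":[0,0,-1],"rot":[0,0,0],"fingers":1},{"travel":[0,0,-1],"rot":[0,0,0],"fingers":1}]'
$P '[{"travel":[0.695,-0.692,0],"rot":[0,0,0],"fingers":1},{"travel":[0.695,-0.692,0],"rot":[0,0,0],"fingers":1},{"travel":[0.695,-0.692,0],"rot":[0,0,0],"fingers":1}]' >/dev/null
$P '[{"travel":[0.695,-0.692,0],"rot":[0,0,0.328],"fingers":1},{"travel":[0.695,-0.692,0],"rot":[0,0,0.328],"fingers":1},{"travel":[0.695,-0.692,0],"rot":[0,0,0.328],"fingers":1},{"travel":[0.695,-0.692,0.5],"rot":[0,0,0.328],"fingers":1},{"travel":[0.695,-0.692,0.6],"rot":[0,0,0.328],"fingers":1},{"travel":[0.695,-0.692,0.6],"rot":[0,0,0.328],"fingers":1},{"travel":[0.695,-0.692,0.6],"rot":[0,0,0.328],"fingers":1}]' >/dev/null
python3 plan.py 478 218.7 52 73.5
python3 - <<'E'
from meas import *
for n in("side","top"):
    p,d=env.read_camera(n); W=cloud(n,d)
    P=near(W,(.653,.062),.045,.05,.09); print("tub",circ(P,.032))
    P=near(W,(.653,.062),.045,.091,.105); print("tub rim",circ(P,.0305),P[:,2].mean())
    P=near(W,(.648,.138),.045,.07,.14); print("can",circ(P,.03),len(P))
    P=near(W,(.477,.213),.09,.074,.09); print(" padtop",mid(P))
E
```

```text
clock: 20.3
tcp_pos: [0.6555, 0.0613, 0.2159]
orientation: [0.003, 0.688, 0.725, 0.003]
wrist_force: [0.3, 0.5, -0.3]
finger_gap: 0.0855
grip_force: 0.0
travel [-0.003 -0.001  0.721] rot [-0.001  0.001 -0.003] tcp [478.3 219.  138.5] gap 85.0 grip 0.0 F [0.3 0.3 0.6] t 21.3
tub [0.65177226 0.06422159 0.03037165]
tub rim [0.65295086 0.06508913 0.0311266 ] 0.09494648446231216
can [0.64772498 0.13986805 0.02821192] 629
 padtop (array([477.2, 219.7]), array([97.7, 55.5]), 74.4)
tub [0.651905   0.06159928 0.02760954]
tub rim [0.65295389 0.06200006 0.03025126] 0.09654063054412888
can [0.64746217 0.1359819  0.02648439] 436
 padtop (array([473. , 198.5]), array([56.8, 56. ]), 73.5)
```

```bash
P="python3 -m pendant"
$P '[{"travel":[0,0,0.3],"rot":[0,0,0],"fingers":1},{"travel":[0,0,0.6],"rot":[0,0,0],"fingers":1},{"travel":[0,0,0.721],"rot":[0,0,0],"fingers":1},{"travel":[0,0,0.721],"rot":[0,0,0],"fingers":1},{"travel":[0,0,0.721],"rot":[0,0,0],"fingers":-1},{"travel":[0,0,0.721],"rot":[0,0,0],"fingers":-1},{"travel":[0,0,0.721],"rot":[0,0,0],"fingers":-1},{"travel":[0,0,0.721],"rot":[0,0,0],"fingers":-1},{"travel":[0,0,0.721],"rot":[0,0,0],"fingers":-1},{"travel":[0,0,0.721],"rot":[0,0,0],"fingers":-1}]' 40
python3 plan.py 478 218.7 52 73.5
$P '[{"travel":[0,0,-0.1],"rot":[0,0,0],"fingers":-1},{"travel":[0,0,-0.3],"rot":[0,0,0],"fingers":-1},{"travel":[0,0,-0.6],"rot":[0,0,0],"fingers":-1},{"travel":[0,0,-0.95],"rot":[0,0,0],"fingers":-1},{"travel":[0,0,-0.95],"rot":[0,0,0],"fingers":-1},{"travel":[0,0,-0.95],"rot":[0,0,0],"fingers":-1}]'
python3 plan.py 657.9 -29.7 168 93.2
```

```text
clock: 22.4
tcp_pos: [0.4802, 0.2197, 0.0543]
orientation: [0.001, 0.802, 0.597, 0.002]
wrist_force: [0.3, -0.5, 5.6]
finger_gap: 0.0554
grip_force: 43.5
travel [-0.013 -0.015  0.019] rot [ 0.003 -0.002 -0.003] tcp [480.2 219.7  54.3] gap 55.4 grip 43.5 F [ 0.3 -0.5  5.6] t 22.4
clock: 23.0
tcp_pos: [0.4792, 0.2194, 0.168]
orientation: [0.001, 0.802, 0.597, 0.002]
wrist_force: [-0.1, 0.4, -2.4]
finger_gap: 0.0555
grip_force: 43.1
travel [-1.562  2.022  0.003] rot [ 0.003 -0.001 -0.331] tcp [479.2 219.4 168. ] gap 55.5 grip 43.1 F [-0.1  0.4 -2.4] t 23.0
```

```bash
P="python3 -m pendant"
$P '[{"travel":[-0.521,0.674,-0.25],"rot":[0,0,-0.331],"fingers":-1},{"travel":[-0.521,0.674,-0.25],"rot":[0,0,-0.331],"fingers":-1},{"travel":[-0.521,0.674,-0.25],"rot":[0,0,-0.331],"fingers":-1},{"travel":[-0.521,0.674,-0.25],"rot":[0,0,-0.331],"fingers":-1},{"travel":[-0.521,0.674,-0.25],"rot":[0,0,-0.331],"fingers":-1},{"travel":[-0.521,0.674,-0.25],"rot":[0,0,-0.331],"fingers":-1}]' >/dev/null
python3 plan.py 657.9 -29.7 170 93.2
```

```text
travel [-1.442  0.935  0.205] rot [-0.003 -0.    -0.   ] tcp [536.4 136.8 195. ] gap 55.9 grip 43.5 F [-0.5  0.1 -1.3] t 23.6
```

```bash
P="python3 -m pendant"
$P '[{"travel":[-0.721,0.468,0],"rot":[0,0,0],"fingers":-1},{"travel":[-0.721,0.468,0],"rot":[0,0,0],"fingers":-1},{"travel":[-0.721,0.468,0],"rot":[0,0,0],"fingers":-1}]' >/dev/null
$P '[{"travel":[-0.721,0.468,0],"rot":[0,0,0],"fingers":-1},{"travel":[-0.721,0.468,0],"rot":[0,0,0],"fingers":-1},{"travel":[-0.721,0.468,0.3],"rot":[0,0,0],"fingers":-1},{"travel":[-0.721,0.468,0.55],"rot":[0,0,0],"fingers":-1},{"travel":[-0.721,0.468,0.55],"rot":[0,0,0],"fingers":-1},{"travel":[-0.721,0.468,0.55],"rot":[0,0,0],"fingers":-1},{"travel":[-0.721,0.468,0.55],"rot":[0,0,0],"fingers":-1}]' >/dev/null
python3 plan.py 657.9 -29.7 89.5 93.2
python3 - <<'E'
from meas import *
for n in("side","top"):
    p,d=env.read_camera(n); W=cloud(n,d)
    cv2.imwrite(f"pics/f_{n}.png",cv2.resize(p[150:270,140:280] if n=="side" else p[70:180,150:330],None,fx=4,fy=4))
    P=near(W,(.658,-.03),.07,.143,.165); print("padtop",mid(P))
    P=near(W,(.658,-.03),.07,.08,.13); print("pad",P.min(0),P.max(0))
E
```

```text
travel [-0.001 -0.022  0.356] rot [0.002 0.001 0.001] tcp [660.4 -29.5 132.2] gap 55.3 grip 43.6 F [ 0.5  0.4 -1. ] t 24.6
padtop (array([665.7, -18.3]), array([79.5, 96.3]), 49.4)
pad [ 0.61860666 -0.06914063  0.08010545] [0.70095494 0.03910583 0.12995492]
padtop (array([0., 0.]), array([0., 0.]), 0.0)Traceback (most recent call last):
  File "<stdin>", line 6, in <module>
    return umr_minimum(a, axis, None, out, keepdims, initial, where)
ValueError: zero-size array to reduction operation minimum which has no identity
```

View pics/f_side.png

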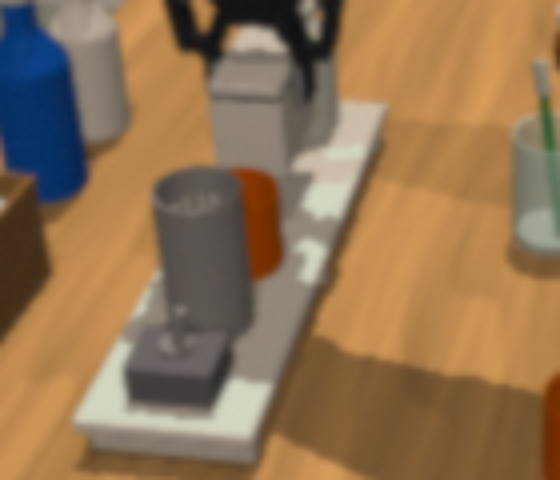

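The pad box is upright over its slot and clear of the tub. I'll check its near face against the tub before lowering.

Run:
```python
from meas import *
p,d=env.read_camera("side"); W=cloud("side",d)
A=np.radians(3.2); c=np.array([.6545,.0312]); L=W[...,:2]-c
s=-L[...,0]*np.sin(A)+L[...,1]*np.cos(A); x=L[...,0]*np.cos(A)+L[...,1]*np.sin(A)
m=(abs(x)<.04)&(s>-.05)&(s<.02)&(W[...,2]>.085)&(W[...,2]<.145)
print("pad face s",np.percentile(s[m],[5,50,95]),"x",np.percentile(x[m],[1,99]), m.sum())
k=m&(s>-.03)&(s<0); print("slope",np.polyfit(x[k],s[k],1))
```

```text
pad face s [-0.0435925  -0.0156785   0.00407994] x [-0.03071284  0.02853907] 423
slope [ 0.04547866 -0.01593207]
```

```bash
P="python3 -m pendant"
$P '[{"travel":[0.025,-0.01,0.1],"rot":[0,0,0],"fingers":-1},{"travel":[0.025,-0.01,0.2],"rot":[0,0,0],"fingers":-1},{"travel":[0.025,-0.01,0.28],"rot":[0,0,0],"fingers":-1},{"travel":[0.025,-0.01,0.31],"rot":[0,0,0],"fingers":-1},{"travel":[0.025,-0.01,0.33],"rot":[0,0,0],"fingers":-1},{"travel":[0.025,-0.01,0.345],"rot":[0,0,0],"fingers":-1},{"travel":[0.025,-0.01,0.355],"rot":[0,0,0],"fingers":-1},{"travel":[0.025,-0.01,0.355],"rot":[0,0,0],"fingers":-1}]'
python3 plan.py 657.9 -26.7 89.5 93.2
```

```text
clock: 25.55
tcp_pos: [0.6582, -0.0276, 0.0894]
orientation: [0.0, 0.687, 0.726, 0.0]
wrist_force: [-4.3, 0.8, 5.8]
finger_gap: 0.0556
grip_force: 44.4
travel [ 0.008 -0.002 -0.001] rot [ 0.001  0.    -0.   ] tcp [658.2 -27.6  89.4] gap 55.6 grip 44.4 F [-4.3  0.8  5.8] t 25.55
```

Contact made. Release, rise, back off and measure everything.

```bash
P="python3 -m pendant"
$P '[{"travel":[0,0,0],"rot":[0,0,0],"fingers":1},{"travel":[0,0,0],"rot":[0,0,0],"fingers":1},{"travel":[0,0,0],"rot":[0,0,0],"fingers":1},{"travel":[0,0,0],"rot":[0,0,0],"fingers":1},{"travel":[0,0,-0.15],"rot":[0,0,0],"fingers":1},{"travel":[0,0,-0.4],"rot":[0,0,0],"fingers":1},{"travel":[0,0,-0.8],"rot":[0,0,0],"fingers":1},{"travel":[0,0,-1],"rot":[0,0,0],"fingers":1},{"travel":[0,0,-1],"rot":[0,0,0],"fingers":1}]'
$P '[{"travel":[0,-0.9,-0.3],"rot":[0,0,0],"fingers":1},{"travel":[0,-0.9,-0.3],"rot":[0,0,0],"fingers":1},{"travel":[0,-0.9,-0.3],"rot":[0,0,0],"fingers":1},{"travel":[0,-0.9,-0.3],"rot":[0,0,0],"fingers":1}]' >/dev/null
$P '[{"travel":[-0.7,-0.9,0],"rot":[0,0,0],"fingers":1},{"travel":[-0.7,-0.9,0],"rot":[0,0,0],"fingers":1},{"travel":[-0.7,-0.9,0],"rot":[0,0,0],"fingers":1},{"travel":[-0.7,-0.9,0],"rot":[0,0,0],"fingers":1}]' >/dev/null
$P '[{"travel":[-0.7,0,0],"rot":[0,0,0],"fingers":1},{"travel":[-0.7,0,0],"rot":[0,0,0],"fingers":1},{"travel":[-0.7,0,0],"rot":[0,0,0],"fingers":1},{"travel":[-0.7,0,0],"rot":[0,0,0],"fingers":1}]'
python3 - <<'E'
from meas import *
A=np.radians(3.2); c=np.array([654.5,31.2])
def loc(q): l=np.array(q)-c; return np.round([l[0]*np.cos(A)+l[1]*np.sin(A),-l[0]*np.sin(A)+l[1]*np.cos(A)],1)
for n in("top","side"):
    p,d=env.read_camera(n); W=cloud(n,d)
    cv2.imwrite(f"pics/g_{n}.png",cv2.resize(p[150:350,140:340] if n=="side" else p[80:270,80:420],None,fx=2.3,fy=2.3))
    m=(W[...,0]>.56)&(W[...,0]<.74)&(W[...,1]>-.22)&(W[...,1]<.28)
    print(n,"shelf",mid(W[m&(W[...,2]>.028)&(W[...,2]<.042)]))
    P=near(W,(.645,.206),.045,.058,.072); q=mid(P); print(" switch",q,loc(q[0]))
    P=near(W,(.641,.205),.045,.08,.12); print(" toggle",P.mean(0),P[P[:,2].argmax()])
    P=near(W,(.648,.138),.045,.138,.152); q=ecirc(P); print(" can rim",q,loc(q[0]),P[:,2].mean())
    P=near(W,(.653,.063),.045,.09,.105); q=ecirc(P); print(" tub rim",q,loc(q[0]),P[:,2].mean())
    P=near(W,(.658,-.028),.065,.109,.122); q=mid(P); print(" pad",q,loc(q[0]),P[:,2].mean())
    P=near(W,(.467,.3635),.05,.0175,.03);print(" lid disc",ecirc(P))
    P=near(W,(.467,.3635),.07,.009,.0145);print(" dish",ecirc(P))
E
```

```text
clock: 26.45
tcp_pos: [0.6608, -0.0279, 0.2128]
orientation: [0.004, 0.687, 0.726, 0.002]
wrist_force: [0.5, -0.1, 0.2]
finger_gap: 0.0856
grip_force: 0.0
clock: 27.65
tcp_pos: [0.4529, -0.2078, 0.2427]
orientation: [-0.001, 0.688, 0.726, 0.0]
wrist_force: [0.8, 0.8, -0.3]
finger_gap: 0.0856
grip_force: 0.0
top shelf (array([655.2,  30.4]), array([122., 440.]), 3.5)
 switch (array([645.9, 196.2]), array([61. , 67.4]), 4.7) [  0.6 165.2]
 toggle [0.64526591 0.1814425  0.0972398 ] [0.65440621 0.16418003 0.11944005]
 can rim (array([649.1, 137.3]), 30.7) [  0.5 106.2] 0.14465059090828047
 tub rim (array([650.8,  68.9]), 38.7) [-1.6 37.8] 0.09673849482830925
 pad (array([658.6, -30.4]), array([57., 96.]), 2.9) [  0.7 -61.7] 0.1153444234548049
 lid disc (array([467.2, 362.5]), 48.4)
 dish (array([467.7, 363.4]), 49.2)
side shelf (array([653.7,  32.8]), array([120.7, 442.9]), 3.2)
 switch (array([644.1, 198.5]), array([59.7, 70.4]), 4.2) [ -1.  167.6]
 toggle [0.64330431 0.17145214 0.09883905] [0.63754822 0.16653181 0.11969341]
 can rim (array([648.8, 139. ]), 31.5) [  0.3 108. ] 0.14213167198497867
 tub rim (array([647.9,  54.9]), 38.3) [-5.3 24. ] 0.09467731317965988
 pad (array([656.7, -26.7]), array([56. , 99.3]), 3.4) [ -1.  -57.9] 0.11435037622793298
 lid disc (array([464.5, 364.6]), 30.2)
 dish (array([467.5, 362.7]), 50.4)
```

View pics/g_side.png

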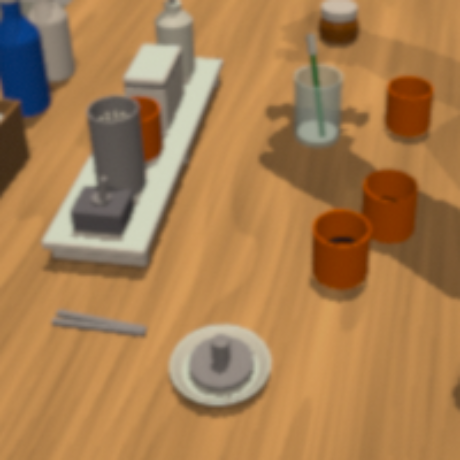

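View pics/g_top.png

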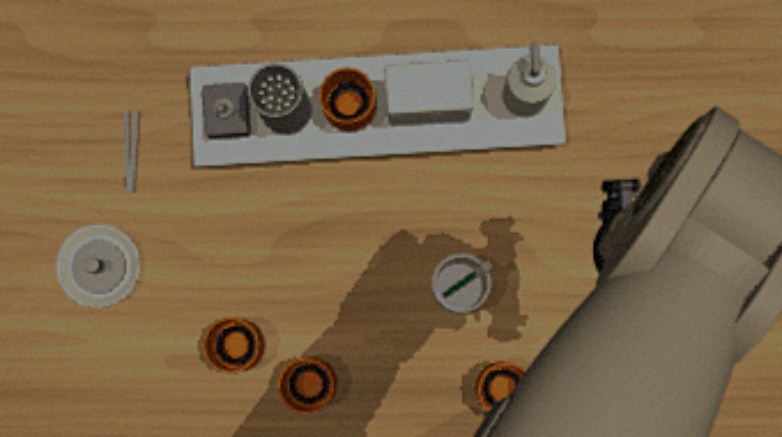

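Both views show the row canister–tub–pad box standing straight and upright with gaps of about 12–14 mm. The toggle is untouched and the lid lies knob up in the dish's middle. Handing in.

```bash
python3 -c "
from workcell import env
print(env.hand_in())"
```

```text
the job is handed in; nothing more can be done
None
```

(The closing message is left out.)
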